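# Set the magnetic polisher to speed five and start it

### The arm

A 6-joint arm with a two-finger parallel gripper is mounted at the origin on a cart in front of the work surface, level with it; the furniture and walls round the work are solid. World frame = base frame: x ahead of the robot, y to its left, z up, the work surface at z = 0. Lengths are in m, angles in rad, forces in N, time in s.
With the tool pointing down it reaches from about 0.375 to 0.9 m from the base axis. Payload 3.1 kg.
Tool frame: the origin (TCP) lies midway between the tips of the shut fingers; the grasp point (between the pads) lies 19 mm behind it (bot.grip_depth is the distance from the TCP to the grasp point, in m); z points along the fingers, y is the line along which they close (so a half turn about z gives the same grasp; the last joint's range is limited). The gripper opens to 87 mm and grips with 3 to 60 N. Pads are 19 mm wide; open, the fingers measure 117 mm over their backs; the gripper's body (75 mm by 190 mm) begins 51 mm behind the grasp point.
Start: joints at [1.085, 0.527, 1.433, -0, 1.181, -0.178], TCP at [0.189, 0.596, 0.223] pointing down, gripper open.
Joint ranges: [-3.08, 3.08], [-0.75, 2.2], [0.22, 2.44], [-1.43, 4.57], [0, 2.65], [-2.85, 2.85]. Speed limits (rad/s): [2.79, 2.79, 3.14, 3.14, 3.14, 3.14].

### API

Orientations are given as a rotation vector (axis times angle).
In Python, from rig import monitor, get_image, bot gives the robot as it stands.
- The arm moves only by the shell command python3 -m handwheel 'ROWS' [FORCE]. ROWS is text: rows parted by semicolons, each of 5 numbers parted by spaces: the finger opening in mm, from 0 to 87, then the shift along the tool's x, y, z in mm, then the turn about the tool's z in degrees. In form: grip tx ty tz roll; .... A call has 1 to 12 rows; each row shifts and turns the commanded pose from where the row before left it, along the tool's axes as they then stand; what a row does not reach is not made up. A row lasts 1/12 s, in which the tool goes at most 41.7 mm and 7.16 degrees, less where a joint would pass 70% of its speed; a pose out of reach is approached as far as the arm can. A call with a gripper value outside its range is refused whole. The fingers move at their own pace and stop on an object; FORCE is the grip in N (left out, the last holds). Time passes only in rows, so rows that do not move let the fingers close. It gives the time, the measured TCP pose, the force, the opening and the grip force at its end, in the units of the state.
- monitor.get_obs(): the state, without advancing time (a new reading comes with each control period).
- get_image(name): name is "side" or "top"; returns a dict with "color" (400x640x3 uint8, red, green, blue), "z_map" (400x640 float32, m along the optical axis (not along the pixel's ray), 0 where there is no reading), "mtx" (3x3 intrinsics, pixels), "R" (3x3) and "t" (3): a world point X has camera coordinates R X + t. Camera axes: x right, y down, z forward; pixel columns grow to the right and rows downward; lengths in m; the calibration is good to about 2 mm. A picture is of the moment at which its call begins.
- bot.hand_in(): hands the job in; it is judged then, once.
The state is a dict: "time": time; "joint_pos": joint angles; "joint_vel": joint speeds; "joint_efforts": joint torques, N m; "tcp_pos": TCP position; "orientation": TCP orientation; "force": force on the tool from outside, world axes, zero at the start; "ft_torque": the same for the moment, N m; "grip_width": finger opening in m; "gripper_force": force on a finger pad.
Only numpy, scipy, OpenCV 4.12 (cv2) and the standard library are available. Lean on these libraries where they do the work, as an engineer would, in place of code of your own. Each camera call takes 0.05 s, during which the arm holds its last target. There are 200 camera calls.

### The job

The silver cuff is in the bowl of the small magnetic polisher; get the machine running at speed five using fingertips only. Push the half-open clear lid down shut, push the pointer knob round click by click until it rests at the fifth dot (counted clockwise from the hollow ring, which is off), and only then press the small start button fully in and let go. Do not force or pinch the knob, do not press the big mushroom stop button, do not open the lid any further, and leave the tin, steel block and jar beside the machine where they are.

Things in the scene. Friction and masses are not known exactly. Their poses are not given: they have to be found in the camera images.
- polisher: grey bench machine, fixed, 170 deep x 238 wide mm, on 15 mm feet. Origin: centre of its underside at bench height; x points from its front to its back, y to its left, z up. Left: clear bowl (rim 100 mm high, centre x -4, y +56 mm) under a clear hinged lid. Right (y -120 to -4): aluminium panel, 51 mm high at the front, sloping up 12 degrees to 87 mm at the back; selector in its back half, two buttons near the front.
- lid (a joint): lid hinge, rad: 0 = shut (lid level on the bowl), larger = opened upward; a stiff hinge that stays where it is left (about 1 N at the tab moves it). Its axis is level, along the machine's y, at machine x +70, y +56, z +104 mm.
- lid_tab (a point): point on the upper face of the lid's black finger tab (40 wide, 32 long, 6 mm thick) at its free front edge: 144 mm from the hinge axis, 2 mm above the plane through it, 12 mm in from the tab's free edge. x of its frame points to the hinge, z out of the upper face. With the lid shut it lies at machine x -74, y +56, z +106 mm.
- selector (a joint): pointer knob angle, rad: 0 = at the hollow ring (off), growing clockwise from above, a click every 0.5236 (30 degrees): the fifth dot is 2.618, the seventh and last 3.665, with end stops just beyond both ends. A sprung roller draws it into the nearest click position when let go; passing a click takes 2 to 3 N at the pointer's end, and it must not be pressed or squeezed with over 20 N.
- selector_axis (a point): fixed point where the knob's axis meets the panel, machine x +25, y -62 mm. Its z is square to the panel (the knob's axis), x runs up the panel to the back, y to the machine's left. The marks lie round it at 38 mm: hollow ring at 105 degrees (from x towards y), then clockwise seven black dots of growing size, 30 degrees apart; the fifth at -45 degrees (back right).
- pointer_tip (a point): outer end of the white line on the black knob's nose, 29 mm from the axis, 25 mm above the panel; turns with the knob, x points outward along the pointer. The knob: round skirt 33 mm wide, 8 mm high; across it an upright bar, 12.5 mm thick (8.5 mm at the nose), from 19 mm behind the axis (blunt tail) to 29 mm before it (nose), its top 25 mm above the panel.
- start (a joint): travel of the start button, m: 0 = out, 0.006 = fully in; spring return, 1.5 N to move it, 5 N fully in. The press counts from 0.0045.
- start_top (a point): centre of the top of the start button, the small round one, 22 mm wide in a 33 mm wide dark collar 6 mm high, standing 16 mm above the panel (10 mm above its collar); panel x -78, y +24 mm from selector_axis. Its z is square to the panel, and the button moves along it.
- stop (a joint): travel of the mushroom stop button, m: 0 = out, 0.006 = in; spring return.
- stop_top (a point): centre of the top of the stop button, the large mushroom head, 36 mm wide, 26 mm above the panel; panel x -78, y -28 mm from selector_axis, 52 mm to the right of start. Leave it alone.
- salve_tin: round tin, 62 mm wide, 18 mm high, loose, before the machine's front; origin under its centre. Leave alone.
- bench_block: bare steel bench block, 55 x 70 x 18 mm, loose, before the machine's front left; origin under its centre. Leave alone.
- flux_jar: round white jar, 58 mm wide, 50 mm high, loose, behind the machine; origin under its centre. Leave alone.

How it is judged:
By the outcome, as a careful person would: the job done as asked, in the order asked, and still so for the second after the job is handed in, with the robot touching nothing.
It also fails if it takes over 64 s, if anything falls off the work surface, if the arm or the gripper's body presses on something with over 40 N, if the wrist force passes 120 N, or if a joint passes its speed limit or range.

## Working session

There is one attempt and no reset: what is moved stays moved. The work goes in short steps, Python scripts to look and compute and a shell command to move; the robot and the scene stay as the last step left them, time stands still between calls to the robot, and variables do not carry over. Pictures are saved under pics/ and viewed, at most 10 in all, crops included, and the job is handed in when it is done.

```bash
mkdir -p pics; ls
python3 - <<'E'
from rig import monitor,get_image,bot
import cv2,numpy as np
o=monitor.get_obs(); print(o['time'],o['tcp_pos'],o['orientation'],o['grip_width'])
for n in('top','side'):
    d=get_image(n); cv2.imwrite(f'pics/{n}0.png',d['color'][:,:,::-1]); np.savez(f'{n}0.npz',**d); print(n,d['mtx'].tolist(),d['R'].round(3).tolist(),d['t'])
E
```

```text
pics
0.0 [0.18836705 0.59518166 0.22159789] [-0.47982154 -3.10405084  0.00314458] 0.08675650866193832
top [[478.20321876168634, 0.0, 314.032229553845], [0.0, 478.20321876168634, 200.50229256785593], [0.0, 0.0, 1.0]] [[0.003, -1.0, 0.0], [-0.992, -0.003, -0.129], [0.129, 0.0, -0.992]] [0.06732422 0.59857024 0.85462913]
side [[377.9154107702875, 0.0, 318.7130827497796], [0.0, 377.9154107702875, 197.79619564662462], [0.0, 0.0, 1.0]] [[-0.997, -0.081, -0.018], [-0.025, 0.502, -0.864], [0.079, -0.861, -0.503]] [0.5982097  0.05719852 0.91394784]
```

View pics/top0.png

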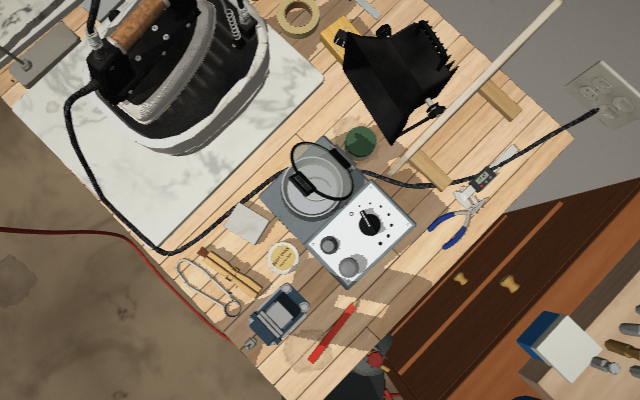

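View pics/side0.png

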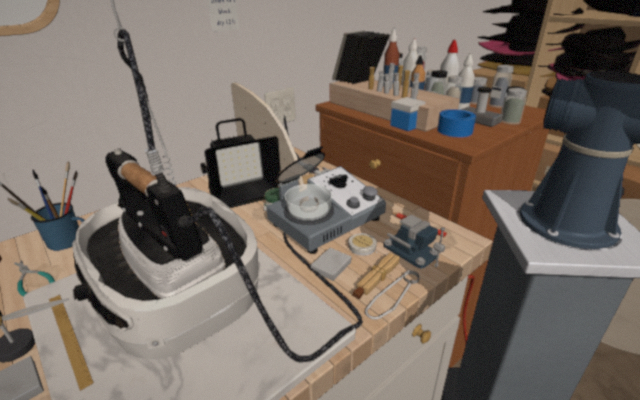

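The top view shows the polisher at about (345,215), turned about -43°: the lid is at (320,170), knob (370,224), start (329,245) and stop (352,266). I'll zoom in.

Run:
```python
import cv2,numpy as np
d=np.load('top0.npz'); c=d['color'][130:300,250:430,::-1]
a=cv2.resize(c,None,fx=3.5,fy=3.5,interpolation=cv2.INTER_CUBIC)
cv2.imwrite('pics/topcrop.png',a)
# white panel mask
z=d['z_map']; hsv=cv2.cvtColor(d['color'],cv2.COLOR_RGB2HSV)
m=((hsv[...,1]<40)&(hsv[...,2]>190)).astype(np.uint8); m[:170]=0;m[300:]=0;m[:,:300]=0;m[:,425:]=0
cs,_=cv2.findContours(m,cv2.RETR_EXTERNAL,cv2.CHAIN_APPROX_NONE); k=max(cs,key=cv2.contourArea)
print(cv2.contourArea(k),cv2.minAreaRect(k),cv2.approxPolyDP(cv2.convexHull(k),5,True).tolist())
K,R,t=d['mtx'],d['R'],d['t']
def P(u,v): return (R.T@(np.linalg.inv(K)@[u,v,1]*z[v,u]-t)).round(4)
for n,p in dict(knob=(370,224),start=(329,245),stop=(351,266),jar=(360,140),tin=(284,258),tab=(301,184)).items(): print(n,P(*p))
```

```text
4450.5 ((359.59576416015625, 234.19851684570312), (58.833412170410156, 87.93145751953125), 45.80692672729492) [[[371, 184]], [[411, 225]], [[350, 280]], [[309, 243]]]
knob [ 0.55   -0.0283  0.0964]
start [0.5144 0.0422 0.0718]
stop [0.4776 0.0044 0.086 ]
jar [ 0.7121 -0.0171  0.0482]
tin [0.4918 0.1253 0.0172]
tab [0.5999 0.0886 0.2181]
```

View pics/topcrop.png

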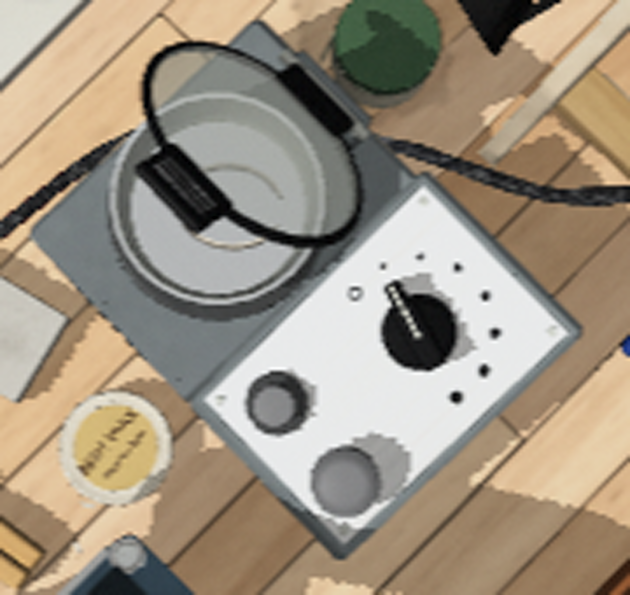

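The crop shows the pointer at about the first dot. The ring is at (355,293) and dots 1–7 run from (383,266) to (457,397), with the fifth at (495,332). The tab is at (183,188). Next I fit the machine pose from the marks and buttons.

```bash
cat > h.py <<'E'
import numpy as np
from scipy.spatial.transform import Rotation as Rn
A=np.radians(12); S=np.array([25,-62,74.3])/1e3
Rp=np.array([[np.cos(A),0,-np.sin(A)],[0,1,0],[np.sin(A),0,np.cos(A)]])
def panel(x,y,z=0): return S+Rp@(np.array([x,y,z])/1e3)   # panel mm -> machine m
def ray(d,u,v,z):
    K,R,t=d['mtx'],d['R'],d['t']; c=-R.T@t; r=R.T@np.linalg.inv(K)@[u,v,1]
    return c+r*(z-c[2])/r[2]
E
python3 - <<'E'
from h import *
d=np.load('top0.npz')
px=[(355,293),(383,266),(420,257),(457,267),(486,296),(495,332),(484,371),(457,397),(278,402),(346,481)]
M=[panel(38*np.cos(a),38*np.sin(a)) for a in np.radians(105-30*np.arange(8))]+[panel(-78,24,16),panel(-78,-28,26)]
W=np.array([ray(d,250+(u+.5)/3.5-.5,130+(v+.5)/3.5-.5,m[2]) for (u,v),m in zip(px,M)]); M=np.array(M)
a,b=M[:,:2]-M[:,:2].mean(0),W[:,:2]-W[:,:2].mean(0)
yaw=np.arctan2((a[:,0]*b[:,1]-a[:,1]*b[:,0]).sum(),(a*b).sum())
Rz=Rn.from_euler('z',yaw).as_matrix(); T=np.r_[(W-M@Rz.T).mean(0)[:2],0]
print('yaw',np.degrees(yaw),T); print(((W-M@Rz.T-T)*1e3)[:,:2].round(1).tolist())
np.savez('pose.npz',Rz=Rz,T=T,yaw=yaw)
w=lambda m:(Rz@m+T).round(4)
print('sel',w(S),'start',w(panel(-78,24,16)),'hinge',w([.07,.056,.104]),'tabshut',w([-.074,.056,.106]))
# tab: dark pixels w/ depth
K,R,t,z=d['mtx'],d['R'],d['t'],d['z_map']
v,u=np.mgrid[165:202,285:320]; zz=z[v,u]
Pw=((np.stack([u,v,np.ones_like(u)],-1)@np.linalg.inv(K).T*zz[...,None])-t)@R
q=(Pw-T)@Rz; ok=(d['color'][v,u].max(-1)<70)&(q[...,2]>.15)
Q=q[ok]; print('tab machine',Q.mean(0),Q.min(0),Q.max(0),len(Q))
U=np.array([Q[:,0]-.07,Q[:,2]-.104]).T; print('lid angle',np.degrees(np.median(np.arctan2(U[:,1],-U[:,0]))),np.linalg.norm(U,axis=1).max())
print('pointer nose',[ (np.array(w(panel(29*np.cos(g),29*np.sin(g),25)))).tolist() for g in [np.radians(75)]])
n=ray(d,250+388.5/3.5-.5,130+284/3.5-.5,.103); print('nose seen',n, 'panelxy',(Rp.T@(Rz.T@(n-T)-S))*1e3)
E
```

```text
yaw -46.16530338395691 [0.57894123 0.03078615 0.        ]
[[-0.4, 0.4], [-0.2, 0.2], [-0.4, 0.5], [-0.1, 0.8], [-0.7, -0.0], [0.2, 0.3], [-0.7, 0.4], [-0.3, -0.2], [1.5, -1.8], [1.0, -0.7]]
sel [ 0.5515 -0.0302  0.0743] start [0.5137 0.0439 0.0737] hinge [0.6678 0.0191 0.104 ] tabshut [0.5681 0.1229 0.106 ]
tab machine [-0.02365897  0.05592625  0.21203875] [-0.03521977  0.02736304  0.19476402] [-0.01268739  0.08972688  0.22378231] 380
lid angle 49.21208116252614 0.15804948206731614
pointer nose [[0.5732, -0.0123, 0.1003]]
nose seen [ 0.57257409 -0.01134884  0.103     ] panelxy [ 6.92950206 28.2252623  27.86826394]
```

```bash
cat >> h.py <<'E'
try:
    p=np.load('pose.npz'); Rz,T=p['Rz'],p['T']
except Exception: pass
MX=np.degrees(float(p['yaw']))
def plan(pts,per=1):
    """pts: (machine x,y,z mm, heading of tool x in deg from machine x). prints tool shifts+roll from measured pose"""
    from rig import monitor
    o=monitor.get_obs(); pos=np.array(o['tcp_pos']); R0=Rn.from_rotvec(o['orientation']).as_matrix()
    h=np.degrees(np.arctan2(R0[1,0],R0[0,0])); 
    print('now m',((Rz.T@(pos-T))*1e3).round(1),'head',round(h-MX,1),'F',np.round(o['force'],1),'t',o['time'])
    for q in pts:
        w=Rz@(np.array(q[:3])/1e3)+T; hr=np.radians(h)
        X=np.array([np.cos(hr),np.sin(hr),0]); Y=np.cross([0,0,-1],X); dlt=(w-pos)*1e3
        roll=-((q[3]+MX-h+180)%360-180)
        print(*(round(float(v),1) for v in (X@dlt,Y@dlt,-dlt[2],roll)))
        pos=w; h=q[3]+MX
E
python3 - <<'E'
from h import *
def lid(th,n=0):
    a=np.radians(th); x=70-146*np.cos(a)+(2+n)*np.sin(a)+9.5; z=104+146*np.sin(a)+(2+n)*np.cos(a); return (x,56,z,180)
plan([(lid(55,10)[0]+5,56,300,180)]+[lid(52,10)]+[lid(t) for t in range(50,-1,-5)])
E
```

```text
now m [-677.6  109.2  221.6] head 208.6 F [ 0.8  0.  -0.4] t 0.1
-578.8 -376.1 -78.4 28.6
11.5 0.0 73.6 -0.0
11.9 0.0 9.3 -0.0
9.5 -0.0 8.5 -0.0
8.7 0.0 9.3 -0.0
7.9 -0.0 10.0 -0.0
7.0 0.0 10.6 -0.0
6.0 -0.0 11.2 -0.0
5.0 0.0 11.7 -0.0
4.0 -0.0 12.1 -0.0
2.9 0.0 12.4 -0.0
1.8 -0.0 12.6 -0.0
0.7 0.0 12.7 -0.0
```

```bash
python3 -m handwheel '0 0 0 -26 0;0 0 0 -26 0;0 0 0 -26 0;0 -29 -19 0 0;0 -29 -19 0 0;0 -29 -19 0 0;0 -29 -19 0 0;0 -29 -19 0 0;0 -29 -19 0 0;0 -29 -19 0 0;0 -29 -19 0 0;0 -29 -19 0 0'; python3 -m handwheel '0 -29 -19 0 0;0 -29 -19 0 0;0 -29 -19 0 0;0 -29 -19 0 0;0 -29 -19 0 0;0 -29 -19 0 0;0 -29 -19 0 0;0 0 0 0 7;0 0 0 0 7;0 0 0 0 7;0 0 0 0 7;0 0 0 0 0.6'
python3 - <<'E'
from h import *
def lid(th,n=0):
    a=np.radians(th); x=70-146*np.cos(a)+(2+n)*np.sin(a)+9.5; z=104+146*np.sin(a)+(2+n)*np.cos(a); return (x,56,z,180)
plan([(lid(55,10)[0]+5,56,300,180)]+[lid(55,10)])
E
```

```text
time: 1.1
tcp_pos: [0.3863, 0.3524, 0.3002]
orientation: [-0.48, -3.104, 0.001]
force: [0.0, 0.7, -0.7]
grip_width: 0.0147
gripper_force: 0.0
time: 2.1
tcp_pos: [0.5389, 0.1657, 0.3]
orientation: [-1.236, -2.887, 0.001]
force: [-0.1, -0.2, -0.6]
grip_width: 0.0006
gripper_force: 0.0
now m [-125.    64.6  300. ] head 179.8 F [-0.1 -0.2 -0.6] t 2.1
-135.6 -8.1 -0.0 -0.2
5.0 0.0 69.5 -0.0
```

```bash
python3 -m handwheel '0 -27 -2 0 0;0 -27 -2 0 0;0 -27 -2 0 0;0 -27 -2 0 0;0 -27 0 0 0;0 1 0 17 0;0 2 0 17 0;0 2 0 17 0;0 0 0 17 0;0 0 0 0 0'
python3 - <<'E'
from h import *
def lid(th,n=0):
    a=np.radians(th); x=70-146*np.cos(a)+(2+n)*np.sin(a)+9.5; z=104+146*np.sin(a)+(2+n)*np.cos(a); return (x,56,z,180)
plan([lid(t) for t in range(50,-1,-5)])
E
```

```text
time: 2.93
tcp_pos: [0.6206, 0.0667, 0.2284]
orientation: [-1.225, -2.884, 0.004]
force: [0.2, 0.5, -1.4]
grip_width: 0.0007
gripper_force: 0.0
now m [  3.   54.9 228.4] head 180.1 F [ 0.2  0.5 -1.4] t 2.9333
15.8 1.1 11.3 0.1
9.5 -0.0 8.5 -0.0
8.7 0.0 9.3 -0.0
7.9 -0.0 10.0 -0.0
7.0 0.0 10.6 -0.0
6.0 -0.0 11.2 -0.0
5.0 0.0 11.7 -0.0
4.0 -0.0 12.1 -0.0
2.9 0.0 12.4 -0.0
1.8 -0.0 12.6 -0.0
0.7 0.0 12.7 -0.0
```

```bash
python3 -m handwheel '0 8 0.5 5.5 0;0 8 0.5 5.5 0;0 5 0 4 0;0 4.5 0 4.5 0;0 4.5 0 4.5 0;0 4.2 0 4.8 0;0 4 0 5 0;0 4 0 5 0;0 3.5 0 5.3 0;0 3.5 0 5.3 0;0 3 0 5.6 0;0 3 0 5.6 0';python3 -m handwheel '0 2.5 0 5.8 0;0 2.5 0 5.9 0;0 2 0 6 0;0 2 0 6.1 0;0 1.5 0 6.2 0;0 1.5 0 6.2 0;0 1 0 6.3 0;0 0.8 0 6.3 0;0 0.4 0 5 0;0 0.3 0 5 0;0 0 0 2 0;0 0 0 1 0'
python3 - <<'E'
from h import *
plan([(-66.5,56,106,180)])
E
```

```text
time: 3.93
tcp_pos: [0.5857, 0.1073, 0.1713]
orientation: [-1.232, -2.89, 0.0]
force: [0.5, -0.3, 1.0]
grip_width: 0.0006
gripper_force: 0.3
time: 4.93
tcp_pos: [0.5757, 0.1175, 0.1096]
orientation: [-1.232, -2.889, 0.001]
force: [-1.0, -1.1, 0.4]
grip_width: 0.0004
gripper_force: 0.2
now m [-64.7  57.7 109.6] head 180.0 F [-1.  -1.1  0.4] t 4.9333
1.8 -1.7 3.6 -0.0
```

```bash
python3 -m handwheel '0 0 0 1.5 0;0 0 0 1.5 0;0 0 0 1 0;0 0 0 0 0'; python3 -m handwheel '0 0 0 1 0;0 0 0 1 0;0 0 0 0 0'
```

```text
time: 5.27
tcp_pos: [0.5762, 0.1175, 0.1064]
orientation: [1.232, 2.889, 0.0]
force: [-0.4, -0.9, 0.7]
grip_width: 0.0004
gripper_force: 0.5
time: 5.52
tcp_pos: [0.5762, 0.1175, 0.1062]
orientation: [1.231, 2.889, 0.0]
force: [-2.9, -0.2, 10.8]
grip_width: 0.0006
gripper_force: 5.9
```

```bash
cat >> h.py <<'E'
def kn(phi,gap=0,h=14,r=25,off=None):
    a=np.radians(phi); o=14.5+gap
    m=panel(r*np.cos(a)-o*np.sin(a), r*np.sin(a)+o*np.cos(a), h)*1e3
    return (*m,phi+90)
E
python3 -m handwheel '0 0 0 -10 0;0 0 0 -30 0;0 0 0 -30 0;0 0 0 0 0'
python3 - <<'E'
from h import *
from rig import monitor,get_image
import cv2
print('j',np.round(monitor.get_obs()['joint_pos'],2))
k=kn(75,8); plan([(k[0],k[1],176,165),k])
E
```

```text
time: 5.85
tcp_pos: [0.5801, 0.1177, 0.18]
orientation: [1.228, 2.88, 0.008]
force: [0.5, 0.4, 1.1]
grip_width: 0.0006
gripper_force: 0.0
j [ 0.01  0.53  1.57  0.    1.03 -0.75]
now m [-61.9  61.1 180. ] head 180.0 F [0.5 0.4 1.1] t 5.85
-69.0 -93.1 4.0 15.0
0.0 0.0 91.2 -0.0
```

```bash
python3 -m handwheel '0 -14 -19 0 0;0 -14 -19 0 0;0 -14 -19 0 0;0 -14 -18 0 0;0 -13 -18 0 0;0 0 0 0 5;0 0 0 0 5;0 0 0 0 5;0 0 0 15 0;0 0 0 15 0;0 0 0 15 0;0 0 0 0 0'
python3 - <<'E'
from h import *
from rig import monitor,get_image
import cv2
d=get_image('top'); a=cv2.resize(d['color'][130:300,250:430,::-1],None,fx=3,fy=3,interpolation=cv2.INTER_CUBIC)
d=get_image('side'); b=cv2.resize(d['color'][140:270,250:400,::-1],(588,510),interpolation=cv2.INTER_CUBIC)
cv2.imwrite('pics/pre.png',cv2.resize(np.hstack([a,b]),(800,362)))
k=kn(75,8); plan([k])
E
```

```text
time: 6.85
tcp_pos: [0.5546, 0.0036, 0.1265]
orientation: [-1.596, -2.7, 0.003]
force: [-1.5, 0.5, 0.2]
grip_width: 0.0005
gripper_force: 0.0
now m [  4.1 -35.3 128.8] head 165.0 F [-0.   0.6  0.1] t 6.95
-2.1 4.0 43.9 -0.0
```

View pics/pre.png

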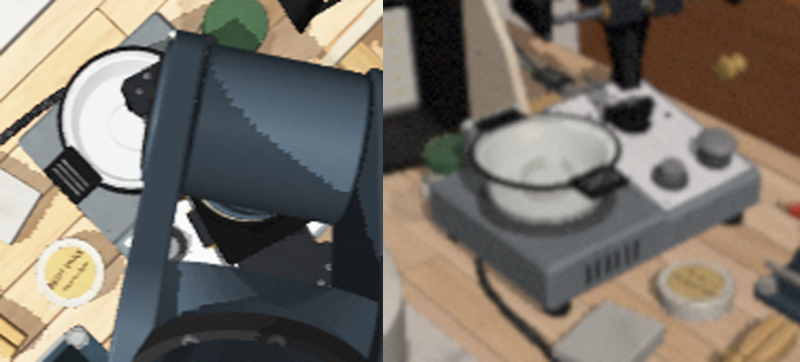

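The lid lies flat on the bowl (tab at (73,178) on the left, (605,180) on the right), and the fingertip hangs just above the knob at (628,80). Now I lower beside the nose.

```bash
python3 -m handwheel '0 -1 2 0 0;0 -1 2 0 0;0 0 0 8 0;0 0 0 8 0;0 0 0 8 0;0 0 0 8 0;0 0 0 6 0;0 0 0 6 0;0 0 0 0 0;0 0 0 0 0'
python3 - <<'E'
from h import *
plan([kn(75,8)]+[kn(75,1)]+[kn(p) for p in range(70,-41,-5)])
E
```

```text
time: 7.78
tcp_pos: [0.5608, 0.0036, 0.0845]
orientation: [-1.598, -2.703, 0.001]
force: [-0.3, 0.1, 1.0]
grip_width: 0.0003
gripper_force: 0.0
now m [  7.  -32.   84.5] head 165.0 F [-0.3  0.1  1. ] t 7.7833
-0.1 -0.0 -0.3 -0.0
-6.9 -0.0 -1.4 -0.0
-3.2 1.1 -0.7 5.0
-2.2 1.1 -0.5 5.0
-2.2 1.1 -0.5 5.0
-2.2 1.1 -0.5 5.0
-2.2 1.1 -0.5 5.0
-2.2 1.1 -0.5 5.0
-2.2 1.1 -0.5 5.0
-2.2 1.1 -0.5 5.0
-2.2 1.1 -0.5 5.0
-2.2 1.1 -0.4 5.0
-2.2 1.1 -0.4 5.0
-2.2 1.1 -0.4 5.0
-2.2 1.1 -0.4 5.0
-2.2 1.1 -0.3 5.0
-2.2 1.1 -0.3 5.0
-2.2 1.1 -0.2 5.0
-2.2 1.1 -0.2 5.0
-2.2 1.2 -0.2 5.0
-2.2 1.2 -0.1 5.0
-2.2 1.2 -0.1 5.0
-2.2 1.2 -0.0 5.0
-2.2 1.2 0.0 5.0
-2.2 1.2 0.1 5.0
```

```bash
python3 -m handwheel '0 -3.5 0 -0.7 0;0 -3.5 0 -0.7 0;0 -3.2 1.1 -0.7 5;0 -2.2 1.1 -0.5 5;0 -2.2 1.1 -0.5 5;0 -2.2 1.1 -0.5 5';python3 -m handwheel '0 -2.2 1.1 -0.5 5;0 -2.2 1.1 -0.5 5;0 0 0 0 0'
python3 - <<'E'
from h import *
plan([kn(45)]+[kn(15)])
E
```

```text
time: 8.28
tcp_pos: [0.5722, -0.0096, 0.089]
orientation: [-2.05, -2.379, -0.002]
force: [-0.4, 3.4, -2.9]
grip_width: 0.0006
gripper_force: 1.9
time: 8.53
tcp_pos: [0.5757, -0.0146, 0.0903]
orientation: [2.245, 2.195, 0.002]
force: [-0.2, 0.6, 0.2]
grip_width: 0.0007
gripper_force: 0.4
now m [ 30.5 -33.8  90.3] head 134.9 F [-0.2  0.6  0.2] t 8.5333
0.6 -1.1 0.7 -0.1
-14.2 3.7 -2.7 30.0
```

```bash
python3 -m handwheel '0 -2 0.5 -0.2 5;0 -2.2 0.9 -0.5 5;0 -2.2 1.1 -0.5 5;0 -2.2 1.1 -0.4 5;0 -2.2 1.1 -0.4 5;0 -2.2 1.1 -0.4 5;0 0 0 0 0'
python3 - <<'E'
from h import *
plan([kn(15)]+[kn(-15)])
E
python3 -m handwheel '0 -2.2 1 -0.4 5;0 -2.2 1.1 -0.4 5;0 -2.2 1.1 -0.3 5;0 -2.2 1.1 -0.3 5;0 -2.2 1.1 -0.3 5;0 -2.2 1.1 -0.2 5;0 0 0 0 0'
python3 - <<'E'
from h import *
plan([kn(-15)]+[kn(-35)])
E
```

```text
time: 9.12
tcp_pos: [0.578, -0.0285, 0.0926]
orientation: [2.736, 1.542, 0.002]
force: [-0.0, 1.3, -1.1]
grip_width: 0.0006
gripper_force: 0.7
now m [ 42.2 -41.8  92.6] head 105.0 F [-0.   1.3 -1.1] t 9.1167
0.3 -0.0 0.3 -0.0
-14.4 3.7 -1.6 30.0
time: 9.7
tcp_pos: [0.574, -0.0424, 0.0945]
orientation: [3.041, 0.784, 0.004]
force: [1.6, 1.4, -1.1]
grip_width: 0.0006
gripper_force: 1.0
now m [ 49.4 -54.3  94.5] head 75.1 F [ 1.6  1.4 -1.1] t 9.7
-0.2 0.0 0.7 0.1
-9.4 3.4 -0.2 20.0
```

```bash
python3 -m handwheel '0 -2.2 1.1 -0.1 5;0 -2.2 1.1 -0.1 5;0 -2.2 1.1 0 5;0 -2.2 1.1 0 5;0 -1.1 0.6 0 2.5;0 0 0 0 0'
python3 -m handwheel '0 5 0 0 0;0 5 0 0 0;0 0 0 -20 0;0 0 0 -30 0;0 0 0 -30 0;0 0 0 0 0'
python3 - <<'E'
from h import *
plan([(-51,-38,170,180)])
E
```

```text
time: 10.2
tcp_pos: [0.5665, -0.0505, 0.0948]
orientation: [3.136, 0.179, 0.004]
force: [1.7, 1.2, -0.6]
grip_width: 0.0004
gripper_force: 1.1
time: 10.7
tcp_pos: [0.5794, -0.05, 0.1798]
orientation: [3.132, 0.178, 0.016]
force: [1.1, 0.6, 0.8]
grip_width: 0.0006
gripper_force: 0.0
now m [ 58.6 -55.7 179.8] head 52.7 F [1.1 0.6 0.8] t 10.7
-52.4 -97.8 9.8 -127.3
```

```bash
python3 -m handwheel '0 -6 -31 -3 -7;0 0 0 0 -7;0 0 0 0 -7;0 0 0 0 -7;0 0 0 0 -7;0 0 0 0 -7;0 0 0 0 -7;0 0 0 0 -7;0 0 0 0 -7;0 0 0 0 -7;0 0 0 0 -7;0 0 0 0 -7'
python3 -m handwheel '0 0 0 0 -7;0 0 0 0 -7;0 0 0 0 -7;0 0 0 0 -7;0 0 0 0 -7;0 0 0 0 -7;0 0 0 0 -1.3;0 0 0 0 0'
python3 - <<'E'
from h import *
plan([(-120,60,180,180)])
E
```

```text
time: 11.7
tcp_pos: [0.5657, -0.0188, 0.1767]
orientation: [-2.205, -2.237, 0.002]
force: [-0.3, -0.4, 0.8]
grip_width: 0.0005
gripper_force: 0.0
time: 12.37
tcp_pos: [0.5658, -0.0188, 0.1768]
orientation: [-1.237, -2.887, 0.001]
force: [0.7, -0.2, 0.4]
grip_width: 0.0004
gripper_force: 0.0
now m [ 26.7 -43.9 176.8] head 179.8 F [ 0.7 -0.2  0.4] t 12.3667
147.1 103.3 -3.2 -0.2
```

```bash
python3 -m handwheel '0 25 18 0 0;0 25 18 0 0;0 25 18 0 0;0 25 18 0 0;0 25 18 0 0;0 25 18 0 0;0 15 10 0 0;0 0 0 0 0'
python3 - <<'E'
from h import *
from rig import monitor,get_image
import cv2
d=get_image('top'); a=cv2.resize(d['color'][130:300,250:430,::-1],None,fx=3,fy=3,interpolation=cv2.INTER_CUBIC)
np.savez('top1.npz',**d)
d=get_image('side'); b=cv2.resize(d['color'][140:270,250:400,::-1],(588,510),interpolation=cv2.INTER_CUBIC)
cv2.imwrite('pics/after.png',cv2.resize(np.hstack([a,b]),(800,362)))
k=panel(-78,24,20)*1e3; plan([(k[0],k[1],110,180),(*k,180)])
E
```

```text
time: 13.03
tcp_pos: [0.5363, 0.1855, 0.1771]
orientation: [-1.233, -2.888, -0.001]
force: [0.8, -0.3, 0.8]
grip_width: 0.0004
gripper_force: 0.0
now m [-138.2   75.   177.1] head 179.8 F [-0.  -0.  -0.3] t 13.1333
-83.1 -112.8 67.1 -0.2
0.0 0.0 32.4 -0.0
```

View pics/after.png

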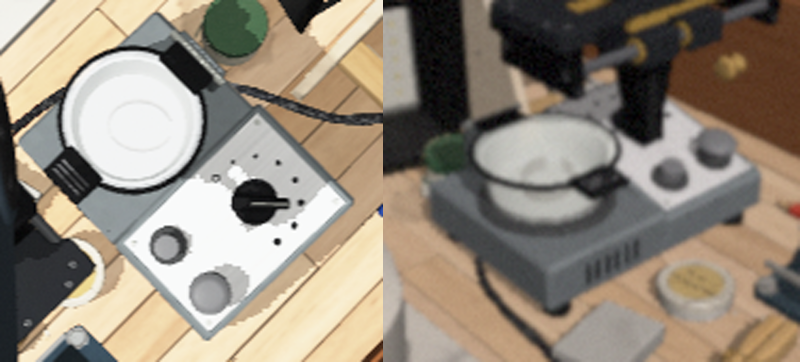

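The top view shows the white line ending at (288,204), on the fifth dot at (301,203), with the lid shut. Next is the start button at (168,243).

```bash
python3 -m handwheel '0 -14 -19 0 0;0 -14 -19 0 0;0 -14 -19 0 0;0 -14 -19 0 0;0 -14 -19 0 0;0 -13 -18 0 0;0 0 0 20 0;0 0 0 20 0;0 0 0 20 0;0 0 0 10 0;0 0 0 0 0;0 0 0 0 0'
python3 - <<'E'
from h import *
plan([(*(panel(-78,24,h)*1e3),180) for h in (22,16,10)])
E
```

```text
time: 14.13
tcp_pos: [0.513, 0.0432, 0.107]
orientation: [-1.239, -2.886, 0.001]
force: [0.5, -0.3, -0.0]
grip_width: 0.0003
gripper_force: 0.0
now m [-54.6 -39.  107. ] head 179.7 F [ 0.5 -0.3 -0. ] t 14.1333
1.2 1.0 27.4 -0.3
-1.2 -0.0 5.9 -0.0
-1.2 -0.0 5.9 -0.0
```

```bash
python3 -m handwheel '0 0.5 0.5 9 0;0 0.5 0.5 9 0;0 0 0 6 0;0 0 0 3 0;0 -0.4 0 2 0;0 -0.4 0 2 0;0 -0.4 0 2 0;0 0 0 0 0'; python3 -m handwheel '0 -0.2 0 1 0;0 -0.2 0 1 0;0 0 0 0 0'
```

```text
time: 14.8
tcp_pos: [0.5137, 0.0447, 0.0742]
orientation: [-1.237, -2.887, -0.0]
force: [-0.9, 0.2, 2.8]
grip_width: 0.0007
gripper_force: 1.4
time: 15.05
tcp_pos: [0.514, 0.0444, 0.0724]
orientation: [-1.237, -2.887, -0.0]
force: [-1.2, 1.3, 3.6]
grip_width: 0.0004
gripper_force: 1.9
```

```bash
python3 -m handwheel '0 -0.2 0 1 0;0 -0.2 0 1 0;0 0 0 0 0';python3 -m handwheel '0 -0.2 0 1 0;0 0 0 0.5 0;0 0 0 0 0'
```

```text
time: 15.3
tcp_pos: [0.5142, 0.0441, 0.0707]
orientation: [-1.237, -2.887, -0.0]
force: [-3.1, 2.4, 8.4]
grip_width: 0.0005
gripper_force: 4.3
time: 15.55
tcp_pos: [0.5142, 0.0441, 0.0704]
orientation: [-1.237, -2.888, -0.0]
force: [-4.8, 2.0, 17.3]
grip_width: 0.0008
gripper_force: 8.7
```

The force rise to 17 N with no further travel shows the button is fully in. I release and retreat.

```bash
python3 -m handwheel '0 0.4 0 -4 0;0 0.8 0 -6 0;0 0 0 -20 0;0 0 0 -30 0;0 0 0 -30 0;0 20 18 -10 0;0 20 18 0 0;0 20 18 0 0;0 20 18 0 0;0 10 18 0 0;0 0 0 0 0;0 0 0 0 0'
python3 - <<'E'
from h import *
from rig import monitor,get_image
import cv2
d=get_image('top'); a=cv2.resize(d['color'][130:300,250:430,::-1],None,fx=3,fy=3,interpolation=cv2.INTER_CUBIC)
cv2.imwrite('pics/end.png',a)
E
```

```text
time: 16.55
tcp_pos: [0.5174, 0.1724, 0.1687]
orientation: [1.233, 2.888, -0.0]
force: [-1.0, 0.4, 0.2]
grip_width: 0.0003
gripper_force: 0.0
```

View pics/end.png

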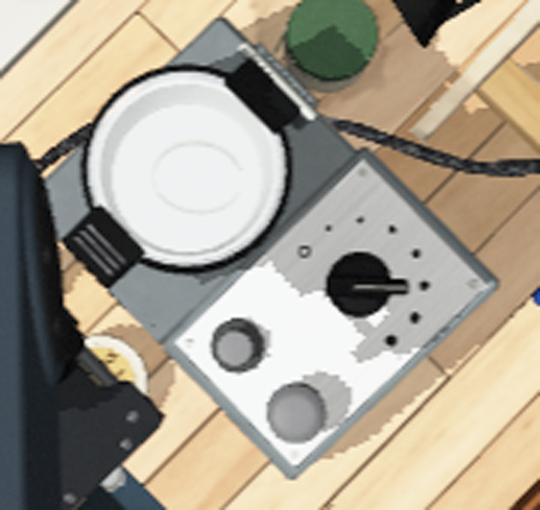

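The lid is shut, the pointer at (405,287) is on the fifth dot at (424,286), the start button at (238,345) is out, and the arm is clear.

```bash
python3 -c "
from rig import bot
print(bot.hand_in())"
```

```text
the job is handed in; nothing more can be done
None
```

I shut the lid, clicked the knob round to the fifth dot, then pressed the start button fully in and released it, and handed the job in at about 17 s; the hand-in returned no verdict, and I had no direct reading that the machine is running.

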